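Tip the glove box down into its taped place

ROBOT

A 7-joint arm with a two-finger parallel gripper is mounted at the origin on the work surface. World frame = base frame: x ahead of the robot, y to its left, z up, the work surface at z = 0. Lengths are in m, angles in rad, forces in N, time in s.
With the tool pointing down it reaches from about 0.425 to 0.925 m from the base axis. Payload 6.8 kg.
Tool frame: the origin (TCP) lies midway between the tips of the shut fingers; the grasp point (between the pads) lies 19 mm behind it; z points along the fingers, y is the direction in which the jaws open and shut (so a half turn about z gives the same grasp; the last joint's range is limited). The gripper opens to 88 mm and grips with 3 to 60 N. Pads are 20 mm wide; open, the fingers measure 115 mm over their backs; the gripper's body (75 mm by 178 mm) begins 61 mm behind the grasp point.
Start: joints at [1.111, 0.477, 0.022, 1.555, -0.011, 1.109, -0.083], TCP at [0.233, -0.634, 0.223] pointing down, gripper open.
Joint ranges: [-2.96, 2.96], [-0.34, 2.1], [-1.41, 1.46], [0.24, 2.44], [-1.37, 4.51], [0.17, 1.92], [-2.96, 2.96]. Speed limits (rad/s): [2.39, 2.39, 3.14, 3.14, 3.14, 3.14, 3.14].

INTERFACE

Orientations are given as [roll, pitch, yaw] about the fixed x, y, z axes, in that order (R = Rz(yaw) Ry(pitch) Rx(roll)).
In Python, from workcell import * gives the robot as it stands. The module is installed in compiled form; this text tells all that it offers. Calls block until the motion is done:
- movep(position, orientation): joint-space move of the TCP to a pose.
- move_l(position, rotation=None, vel=0.15, guard=None): straight line of the TCP; rotation=None keeps the orientation; vel is the mean speed in m/s. With guard (N) it stops when the force on the tool has changed by that much, and returns True; else False.
- move_j(angles): joint-space move.
- set_gripper(opening, force=None): finger opening in m; force is the grip in N (None keeps the last); returns when the fingers have stopped.
- wait(seconds).
- solve_ik(position, orientation): joint angles nearest the present ones, or None.
- sense(): the state.
- get_image(name): name is "scene" or "top" or "wrist"; returns a dict with "color" (420x560x3 uint8, red, green, blue), "mtx" (3x3 intrinsics, pixels), "rvec" (rotation vector, rad) and "tvec" (3), from world to camera coordinates, as OpenCV has them; the wrist camera has in their place "tool_from_camera" (4x4, takes a point from camera to tool coordinates, whose origin is the TCP and whose axes are the flange's). Camera axes: x right, y down, z forward; pixel columns grow to the right and rows downward; lengths in m; the calibration is good to about 2 mm. A picture is of the moment at which its call begins: read the wrist's pose just before it. There is no depth.
A pose or a line that the arm cannot do raises MotionError and nothing moves.
- close_job(): hands the job in, once; it reports no verdict.
The state is a dict: "time_s": time; "qpos": joint angles; "joint_velocities": joint speeds; "tau": joint torques, N m; "ee_pos": TCP position; "eef_rot": TCP orientation; "ft_force": force on the tool from outside, world axes, zero at the start; "moment": the same for the moment, N m; "grip_width": finger opening in m.
Only numpy, scipy, OpenCV 4.12 (cv2) and the standard library are available. Lean on these libraries where they do the work, as an engineer would, in place of code of your own. Each camera call takes 0.05 s, during which the arm holds its last target. There are 200 camera calls.

TASK

The glove box stands on its end short of its taped place on the bench. Without picking it up, push it low down with your fingertips so that it slides, still standing, until its leading foot edge is over the near tape and inside the frame, then push it near the top so that it topples forward and lands lying flat with its dispensing slot up, wholly inside the blue tape frame. It must land in its place, not be shoved there once it is down; leave everything else on the bench where it stands.

Things in the scene. Friction and masses are not known exactly. Their poses are not given: they have to be found in the camera images.
- station: The box's place: a frame of flat blue tape, 20 mm wide, on the steel bench. Clear inside 270 mm (its x) by 165 mm (its y), 310 by 205 mm over the tape. Origin at its centre, on the bench (z = 0). Its +x, along the long side, is the way the box is to be tipped (world +y, the robot's left, within 0.35 rad). The box starts off its -x short side, within 15 mm of its centre line.
- glove_box: White carton of gloves, standing: 65 mm thick (its x), 115 mm wide (its y), 220 mm tall (its z), 0.35 to 0.65 kg, evenly filled, rigid. Blue band at its foot, thin aqua band at its top. The dark oval slot is in the broad face on its -x side, away from the tape. Origin at the centre of its foot end; +x is the way to topple, within 0.2 rad of the frame's +x. Lying, its slot face is up.
- box_center (a point): Centre of the glove box, 110 mm up from its foot end. Friction of the box on bench and fingers is about 0.38 (0.32 to 0.46): pushed on the slot face below 60 mm it slides standing, pushed above 140 mm it tips, and it falls by itself once it leans more than 17 degrees.
- foot_edge (a point): Middle of the box's leading foot edge (lower edge of the broad face opposite the slot, 32.5 mm in +x of the box's origin). It starts 45 to 105 mm short of the inner edge of the near tape. The box topples about this edge, so lying it reaches 220 mm forward from where this edge stands, plus 0 to 15 mm of forward slip as it falls.
- corner_1 (a point): Foot corner of the broad face opposite the slot (the face that ends up on the bench), on the +y side.
- corner_2 (a point): Foot corner of that same face, on the -y side.
- corner_3 (a point): Top-end corner of that same face, on the +y side.
- corner_4 (a point): Top-end corner of that same face, on the -y side.
- sanitizer: Bystander: pale pump bottle with a white pump, 64 mm across, 190 mm tall, standing beyond the tape frame's side that is farther from the robot. Origin at the centre of its foot.
- cup_stack: Bystander: stack of clear tumblers, 78 mm across, 140 mm tall, next to the pump bottle. Origin at the centre of its foot.
- pail: Bystander: small steel pail, 106 mm across the rim, 100 mm tall, beside the glove box on the side farther from the robot. Origin at the centre of its foot.
- pad_carton: Bystander: brown carton with a green band, 70 x 100 x 120 mm tall, past the far short side of the tape frame. Origin at the centre of its foot.
- spray_bottle: Bystander: purple spray bottle with a white and red trigger head, 84 mm across, 241 mm tall, on the same far side, by the frame's far end. Origin at the centre of its foot.
Mind the look-alikes: they are no part of the job. Leave any pink look-alike of the glove_box alone.

How it is judged:
On the way, in this order (a step that is already met when the one before it is completed fails the run):
1. the box, still standing, has been slid until its leading foot edge is past the outer edge of the near tape (angle between glove_box's own z axis and vertical below 0.15 rad and x of foot_edge in the frame of station above -0.155 m), for 0.2 s.
2. the box has been toppled forward and lies inside the tape frame, slot up (angle between glove_box's own x axis and vertical above 3.04 rad and x of corner_1 in the frame of station between -0.155 and 0.155 m and y of corner_1 in the frame of station between -0.1025 and 0.1025 m and x of corner_2 in the frame of station between -0.155 and 0.155 m and y of corner_2 in the frame of station between -0.1025 and 0.1025 m and x of corner_3 in the frame of station between -0.155 and 0.155 m and y of corner_3 in the frame of station between -0.1025 and 0.1025 m and x of corner_4 in the frame of station between -0.155 and 0.155 m and y of corner_4 in the frame of station between -0.1025 and 0.1025 m), for 0.3 s.
At the end, for the whole second after the job is handed in: The glove box lies flat (within 6 degrees) on the bench with its slot up, at rest and untouched, its four corners on or inside the blue tape frame (none beyond the tape's outer edge) (all of step 2 and linear speed of glove_box below 0.02 m/s and angular speed of glove_box below 0.1 rad/s).
It fails at once if the box is lifted off the bench, or tipped over the wrong way (its leading foot edge rises over 12 mm) (height (world z) of foot_edge above 0.012 m).
It fails at once if the box is lifted (its centre rises over 135 mm) (height (world z) of box_center above 0.135 m).
It fails at once if the box comes down out of its place (lies flat with a corner over 5 mm beyond the tape's outer edge) (angle between glove_box's own x axis and vertical above 3.04 rad and (x of any of corner_1, corner_2, corner_3, corner_4 in the frame of station above 0.16 m or x of any of corner_1, corner_2, corner_3, corner_4 in the frame of station below -0.16 m or y of any of corner_1, corner_2, corner_3, corner_4 in the frame of station above 0.1075 m or y of any of corner_1, corner_2, corner_3, corner_4 in the frame of station below -0.1075 m)).
It fails at once if another thing on the bench is shifted over 30 mm or knocked over (distance of any of sanitizer, cup_stack, pail, pad_carton, spray_bottle from where it was at the start of the episode above 0.03 m or angle between any of sanitizer, cup_stack, pail, pad_carton, spray_bottle's own z axis and vertical above 0.35 rad).
It also fails if it takes over 42 s, if anything falls off the work surface, if the arm or the gripper's body presses on something with over 40 N, if the wrist force passes 120 N, or if a joint passes its speed limit or range.

## Working session

There is one attempt and no reset: what is moved stays moved. The work goes in short steps, each a Python script; the robot and the scene stay as the last script left them, time stands still between calls to the robot, and variables do not carry over. Pictures are saved under pics/ and viewed, about 8 in all and at most 12, crops included, and the job is handed in when it is done.

```bash
mkdir -p pics; python3 - <<'E'
from workcell import *
import cv2,numpy as np,pickle
d={}
for n in("scene","top"):
    im=get_image(n); d[n]=im; cv2.imwrite(f"pics/{n}0.png",im["color"][:,:,::-1])
    R=cv2.Rodrigues(np.array(im["rvec"],float))[0]; print(n,-R.T@np.array(im["tvec"]).ravel(),im["mtx"][0])
pickle.dump(d,open("d0.pkl","wb"))
s=sense();print(s["time_s"],s["ee_pos"],s["eef_rot"],s["ft_force"],s["grip_width"])
E
```

```text
scene [0.46845091 0.37085067 0.82545887] [391.89788046   0.         273.95255796]
top [0.35485611 0.08518917 1.13981423] [502.55946116   0.         282.6209777 ]
0.1 [ 0.23241507 -0.63319349  0.22180367] [-3.14004002e+00  1.20015543e-04  3.51792912e-01] [-0.7362116   0.47255119  0.27819121] 0.08767343441900936
```

View pics/scene0.png

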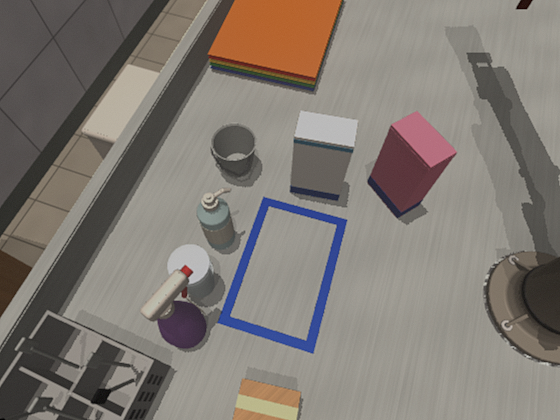

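View pics/top0.png

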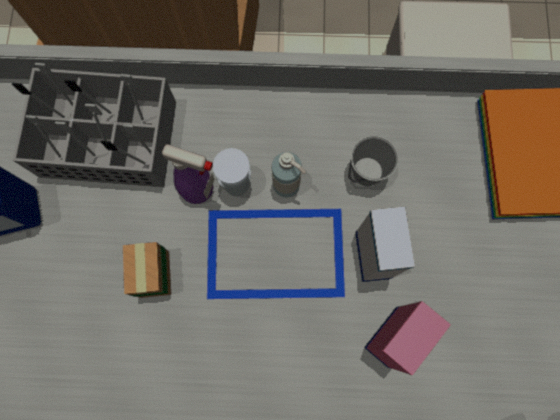

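The scene view shows the white box at about (322,155), with the tape frame ahead of it, centred on (283,275). The pink look-alike stands on the robot side at (412,165) and the pail on the far side at (235,148). In the top view the box top is at (391,239), the frame spans 208–344 × 209–299, and the pink box is at (408,337).

```bash
cat > h.py <<'E'
import cv2,numpy as np
def ray(im,uv,z):
    K=np.array(im["mtx"],float);R=cv2.Rodrigues(np.array(im["rvec"],float))[0];t=np.array(im["tvec"],float).ravel()
    c=-R.T@t; uv=np.atleast_2d(uv).astype(float)
    d=np.c_[uv,np.ones(len(uv))]@np.linalg.inv(K).T@R
    return (c+d*((z-c[2])/d[:,2])[:,None])[:,:2]
def big(m,roi=None):
    if roi: 
        k=np.zeros_like(m);x0,y0,x1,y1=roi;k[y0:y1,x0:x1]=1;m=m*k
    c=max(cv2.findContours(m,cv2.RETR_EXTERNAL,cv2.CHAIN_APPROX_NONE)[0],key=cv2.contourArea)
    return c[:,0,:]
def rect(p):
    (c,wh,a)=cv2.minAreaRect((p*1000).astype(np.float32)); return np.round(cv2.boxPoints((c,wh,a))).tolist(),np.round(c,1),np.round(wh,1),round(a,2)
E
python3 - <<'E'
from h import *
import pickle
d=pickle.load(open("d0.pkl","rb"))
rois={"scene":((215,190,355,355),(285,105,365,160)),"top":((200,203,350,303),(360,200,416,285))}
for n in d:
    im=d[n];h=cv2.cvtColor(im["color"],cv2.COLOR_RGB2HSV)
    print(n,"tape",rect(ray(im,big(cv2.inRange(h,(108,120,60),(125,255,255)),rois[n][0]),0)))
    c=big(cv2.inRange(h,(0,0,170),(179,45,255)),rois[n][1]); print("top px",cv2.boundingRect(c))
    print(n,"boxtop",rect(ray(im,c,.22)))
im=d["scene"];h=cv2.cvtColor(im["color"],cv2.COLOR_RGB2HSV)
c=big(cv2.inRange(h,(100,80,20),(130,255,255)),(285,175,358,201))
print(cv2.boundingRect(c))
cols=np.arange(c[:,0].min()+2,c[:,0].max()-1)
low=np.array([(u,c[c[:,0]==u,1].max()+.5) for u in cols]);print(low[::6].tolist());print(np.round(ray(im,low[::6],0),3).tolist())
for n,u,z in(("top",(408,337),.22),("top",(372,150),.1)): print(n,u,ray(d[n],u,z))
big_=cv2.resize(d["scene"]["color"][95:225,270:470,::-1],None,fx=4,fy=4,interpolation=cv2.INTER_CUBIC);cv2.imwrite("pics/crop1.png",big_)
E
```

```text
scene tape ([[428.0, 258.0], [442.0, -50.0], [646.0, -41.0], [632.0, 268.0]], array([536.9, 108.8]), array([204.1, 308.9]), 2.7)
top px (294, 111, 64, 35)
scene boxtop ([[477.0, -90.0], [485.0, -153.0], [600.0, -137.0], [591.0, -74.0]], array([ 538.2, -113.5]), array([115.2,  64. ]), 7.82)
top tape ([[424.0, 257.0], [439.0, -51.0], [643.0, -42.0], [628.0, 267.0]], array([533.5, 107.7]), array([204.3, 308.6]), 2.64)
top px (373, 208, 40, 61)
top boxtop ([[476.0, -92.0], [484.0, -151.0], [593.0, -136.0], [584.0, -77.0]], array([ 534.1, -113.8]), array([109.8,  59.5]), 7.9)
(291, 186, 48, 14)
[[293.0, 191.5], [299.0, 192.5], [305.0, 193.5], [311.0, 195.5], [317.0, 196.5], [323.0, 197.5], [329.0, 198.5], [335.0, 199.5]]
[[0.584, -0.079], [0.569, -0.081], [0.555, -0.083], [0.54, -0.083], [0.525, -0.085], [0.511, -0.087], [0.497, -0.09], [0.482, -0.092]]
top (408, 337) [[ 0.35481824 -0.13832288]]
top (372, 150) [[ 0.75111891 -0.09874934]]
```

View pics/crop1.png

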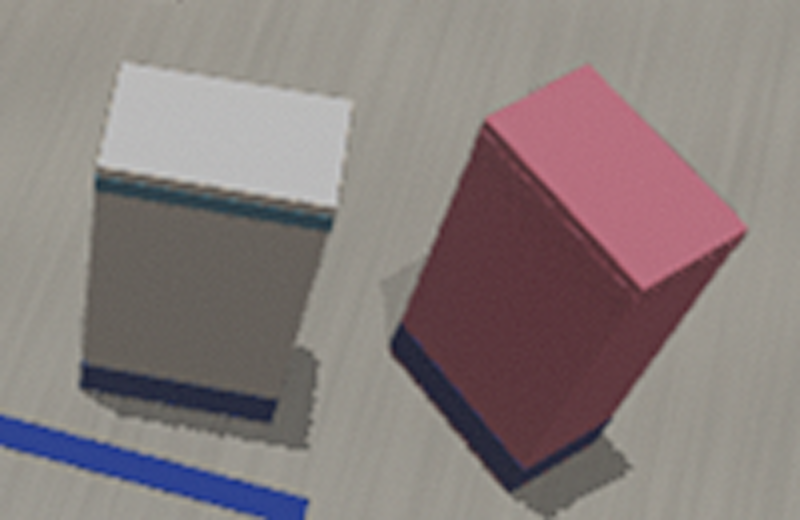

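The crop shows the white box's foot band running parallel to its top edge, so both views agree on a yaw of about 7.8° from world +y. The frame is at 2.7°. Next I'll plan the tilted-finger poses and check IK.

```bash
cat >> h.py <<'E'
from scipy.spatial.transform import Rotation as Ro
ST=np.array([.5355,.108]); TH=np.radians(2.67)
def dirs(th): return np.array([-np.sin(th),np.cos(th)]),np.array([-np.cos(th),-np.sin(th)])
def stn(p): 
    ex,ey=dirs(TH); q=np.atleast_2d(p)-ST; return np.c_[q@ex,q@ey]
def wld(x,y):
    ex,ey=dirs(TH); return ST+x*ex+y*ey
def pose(face,th,z,gap,tilt,s=1):
    """TCP pose whose finger front corner is gap behind face point, at height z"""
    d,_=dirs(th);t=np.radians(tilt);d3=np.r_[d,0];up=np.array([0,0,1.])
    Z=d3*np.sin(t)-up*np.cos(t);X=s*(d3*np.cos(t)+up*np.sin(t));Y=np.cross(Z,X)
    p=np.r_[face,z]-d3*gap-s*X*.010
    return p.tolist(),Ro.from_matrix(np.c_[X,Y,Z]).as_euler("xyz").tolist()
E
python3 - <<'E'
from h import *
from workcell import *
thb=np.radians(7.85);d,_=dirs(thb);face=np.array([.536,-.1135])-.0325*d
print("box stn",stn(np.array([.536,-.1135])),"foot",stn(np.array([.536,-.1135])+.0325*d))
fend=wld(-.117-.065,.002)
for tilt in(35,45,55):
  for s in(1,-1):
    r=[]
    for a in((face,thb,.25,.05),(face,thb,.038,.04),(fend,TH,.038,0),(fend,TH,.19,.02),(fend+.07*dirs(TH)[0],TH,.19,0)):
        q=solve_ik(*pose(*a,tilt,s)); r.append(None if q is None else np.round(q,2).tolist())
    print(tilt,s,*r,sep="\n  ")
E
```

```text
box stn [[-0.22128283  0.00981877]] foot [[-0.18891556  0.01275303]]
35
  1
  [0.87, 0.61, -0.55, 1.5, -0.23, 1.42, 0.57]
  [0.85, 0.85, -0.52, 1.63, -0.14, 1.08, 0.64]
  [0.8, 0.79, -0.6, 1.82, -0.2, 0.87, 0.5]
  [0.86, 0.59, -0.65, 1.73, -0.26, 1.14, 0.45]
  [0.75, 0.53, -0.66, 1.83, -0.33, 1.03, 0.38]
35
  -1
  [0.37, 0.55, 0.22, 1.55, -0.56, 1.51, -2.26]
  [0.41, 0.79, 0.14, 1.66, -0.62, 1.18, -2.1]
  [0.31, 0.7, 0.06, 1.85, -0.73, 1.0, -2.2]
  [0.28, 0.5, 0.14, 1.77, -0.64, 1.25, -2.35]
  [0.2, 0.44, 0.07, 1.87, -0.68, 1.14, -2.45]
45
  1
  [0.91, 0.69, -0.55, 1.45, -0.32, 1.51, 0.62]
  [0.89, 0.94, -0.53, 1.55, -0.22, 1.21, 0.72]
  [0.87, 0.89, -0.62, 1.76, -0.29, 0.97, 0.61]
  [0.9, 0.67, -0.64, 1.7, -0.37, 1.21, 0.55]
  [0.87, 0.64, -0.75, 1.81, -0.39, 1.08, 0.46]
45
  -1
  [0.4, 0.64, 0.25, 1.5, -0.67, 1.65, -2.19]
  [0.45, 0.89, 0.15, 1.58, -0.69, 1.35, -2.03]
  [0.37, 0.79, 0.07, 1.8, -0.82, 1.16, -2.08]
  [0.33, 0.59, 0.17, 1.74, -0.76, 1.39, -2.23]
  [0.24, 0.52, 0.1, 1.85, -0.81, 1.27, -2.3]
55
  1
  [0.93, 0.78, -0.56, 1.41, -0.4, 1.6, 0.65]
  [0.92, 1.04, -0.53, 1.46, -0.29, 1.34, 0.77]
  [0.89, 0.98, -0.61, 1.7, -0.39, 1.08, 0.72]
  [0.93, 0.76, -0.63, 1.66, -0.46, 1.3, 0.63]
  [0.89, 0.72, -0.72, 1.78, -0.51, 1.15, 0.58]
55
  -1
  [0.74, 0.73, -0.23, 1.42, -0.56, 1.66, -2.34]
  [0.49, 0.98, 0.16, 1.5, -0.76, 1.52, -1.98]
  [0.41, 0.89, 0.09, 1.74, -0.89, 1.32, -2.0]
  [0.36, 0.68, 0.2, 1.71, -0.86, 1.53, -2.14]
  [0.27, 0.61, 0.14, 1.83, -0.92, 1.4, -2.18]
```

```bash
python3 - <<'E'
from h import *
from workcell import *
thb=np.radians(7.85);d,_=dirs(thb);face=np.array([.536,-.1135])-.0325*d
set_gripper(.06)
movep(*pose(face,thb,.28,.10,45)); 
p,o=pose(face,thb,.10,.06,45); move_l(p,o,vel=.15)
im=get_image("scene");t=get_image("top");s=sense();print(s["time_s"],s["ee_pos"],s["ft_force"])
cv2.imwrite("pics/pre.png",np.vstack([im["color"][:300,130:],t["color"][120:,130:]])[:600,:,::-1])
E
```

```text
4.0 [ 0.55011604 -0.21263911  0.0937501 ] [-0.56072924 -0.62584989  0.68818546]
```

View pics/pre.png

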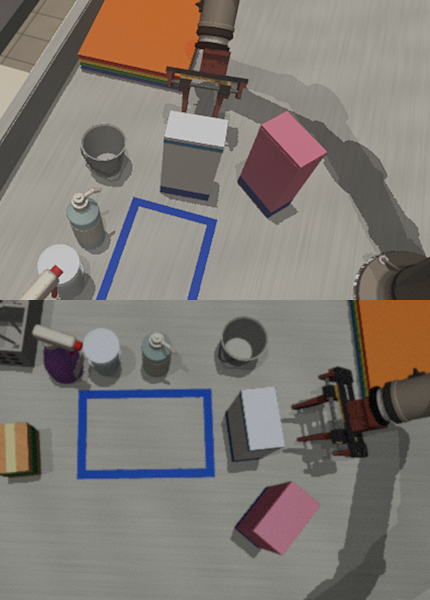

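The picture shows the gripper behind the slot face and in line with the box, clear of the pink box, pail and orange stack. Next I'll lower it and push low, to slightly short of the target, then measure again.

```bash
cat >> h.py <<'E'
def boxtop(im,name,roi):
    h=cv2.cvtColor(im["color"],cv2.COLOR_RGB2HSV)
    c=big(cv2.inRange(h,(0,0,170),(179,45,255)),roi); r=rect(ray(im,c,.22))
    b=np.array(r[0])/1000; e=[b[1]-b[0],b[2]-b[1]]; L=max(e,key=np.linalg.norm)
    if L[0]<0:L=-L
    th=np.arctan2(L[1],L[0]); c0=np.array(r[1])/1000
    print(name,"centre",c0,"wh",r[2],"yaw rel",round(np.degrees(th-TH),2),"foot stn",np.round(stn(c0+.0325*dirs(th)[0]),4)); return c0,th
E
python3 - <<'E'
from h import *
from workcell import *
thb=np.radians(7.85);d,_=dirs(thb);face=np.array([.536,-.1135])-.0325*d
p,o=pose(face,thb,.036,.035,45); move_l(p,o,vel=.12)
p,o=pose(face,thb,.036,.004,45); move_l(p,o,vel=.06)
fend=wld(-.132-.065,.006); p,o=pose(fend,TH,.036,0,45); move_l(p,o,vel=.04)
wait(.2);im=get_image("scene");t=get_image("top");s=sense();print(s["time_s"],s["ee_pos"],p,s["ft_force"])
cv2.imwrite("pics/push1.png",np.vstack([im["color"][:300,130:],t["color"][120:,130:]])[:600,:,::-1])
boxtop(im,"scene",(260,100,370,190)); boxtop(t,"top",(310,190,410,300))
E
```

```text
7.3583 [ 0.53905955 -0.09616842  0.02893031] [0.5390128432239223, -0.0961290294161003, 0.028928932188134523] [-0.28788913 -2.14182023  0.15431608]
scene centre [ 0.539  -0.0541] wh [114.3  62.4] yaw rel -0.18 foot stn [[-0.1296  0.004 ]]
top centre [ 0.535 -0.056] wh [112.3  61.7] yaw rel 0.37 foot stn [[-0.1313  0.0083]]
```

View pics/push1.png

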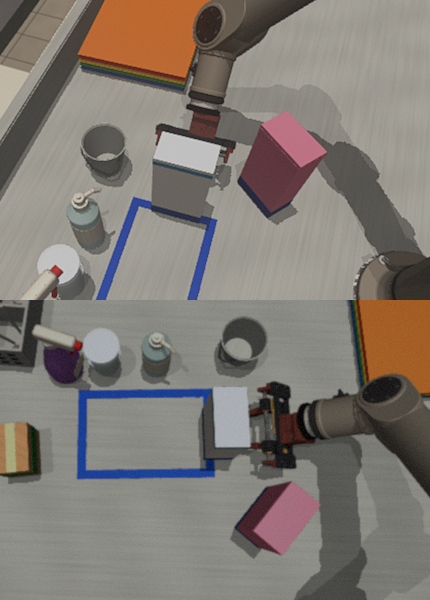

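The box now stands over the near tape with its foot edge at x ≈ −0.130, y ≈ +6 mm and yaw ≈ 0°. I'll slide it the last 13 mm, back off, rise and topple it.

```bash
python3 - <<'E'
from h import *
from workcell import *
go=lambda x,z,v:move_l(*pose(wld(x-.065,.006),TH,z,0,45),vel=v)
go(-.1185,.036,.04); wait(.3)
boxtop(get_image("scene"),"scene",(260,100,370,200)); boxtop(get_image("top"),"top",(300,190,410,300))
go(-.165,.036,.08); go(-.165,.188,.15); go(-.125,.188,.08)
go(-.1185+.072,.188,.05); wait(1.0)
im=get_image("scene");t=get_image("top");s=sense();print(s["time_s"],s["ee_pos"],s["ft_force"])
cv2.imwrite("pics/top1.png",np.vstack([im["color"][60:360,130:],t["color"][120:,130:]])[:600,:,::-1])
E
```

```text
scene centre [ 0.5385 -0.0395] wh [114.1  64.6] yaw rel -0.16 foot stn [[-0.115   0.0038]]
top centre [ 0.5344 -0.0403] wh [112.2  61.9] yaw rel -0.11 foot stn [[-0.1156  0.0079]]
13.6083 [ 0.53504046 -0.01071024  0.18092862] [-0.17168028 -0.03335682 -0.36728133]
```

View pics/top1.png

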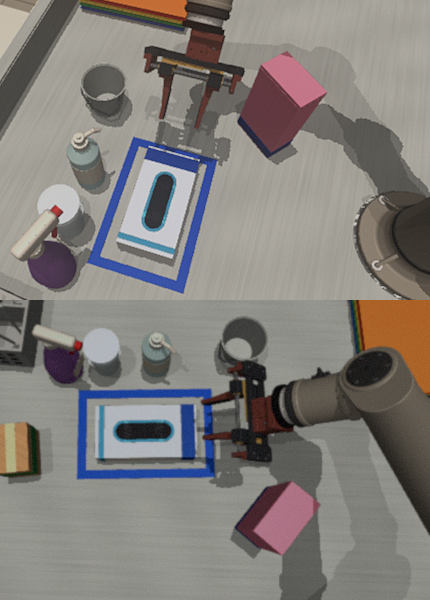

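The box lies flat with its slot up, wholly inside the tape frame, and the other things stand where they were. I'll back away, check the corners and hand in.

```bash
python3 - <<'E'
from h import *
from workcell import *
move_l(*pose(wld(-.24,.006),TH,.25,0,45),vel=.12); wait(.3)
for n,r in(("scene",(240,205,325,320)),("top",(222,217,334,290))):
    im=get_image(n);h=cv2.cvtColor(im["color"],cv2.COLOR_RGB2HSV)
    m=cv2.inRange(h,(0,0,165),(179,45,255))   # white part of the lid (foot band excluded)
    p=stn(ray(im,big(m,r),.065)); print(n,"white top face in station:",np.round(p.min(0),3),np.round(p.max(0),3))
close_job(); print(sense()["time_s"])
E
```

```text
scene white top face in station: [-0.077 -0.054] [0.089 0.061]
top white top face in station: [-0.077 -0.049] [0.088 0.064]
the job is handed in; nothing more can be done
the job is handed in; nothing more can be done
```

The glove box lies flat with its slot up, inside the blue tape frame, and the job is handed in at about 15 s of the 42 s allowed. No verdict was reported.

- **Slide:** I pushed the box low on the slot face (about 36 mm up) with both fingertips and the hand tilted 45°. It slid standing and turned straight, from 5° off the frame to about 0°. Its leading foot edge stopped at x ≈ −0.115 m in the frame.
- **Topple:** I backed off, rose and pushed at about 188 mm. The box fell forward into place, and I did not touch it again.

**Last checks:**
- **Box position:** In both views the white part of its top face spans x −0.077 to +0.088 m and y about −0.05 to +0.06 m in the frame. The foot and top bands lie outside that span in x. I did not measure the four foot corners directly, but from the box's 220 mm length the ends should be near ±0.11 m, against a limit of ±0.155 m.
- **Agreement of the views:** The scene and top cameras agreed to 3–5 mm throughout.
- **Other things:** The pail, pump bottle, tumblers, spray bottle, brown carton and pink box looked undisturbed in the picture taken after the fall. I did not measure them.

No check failed.

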